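# Scrub out the staining jar and shut its lid

## Robot

A 6-joint arm with a two-finger parallel gripper is mounted at the origin on the work surface. World frame = base frame: x ahead of the robot, y to its left, z up, the work surface at z = 0. Lengths are in m, angles in rad, forces in N, time in s.
With the tool pointing down it reaches from about 0.25 to 0.725 m from the base axis. Payload 4 kg.
Tool frame: the origin (TCP) lies at the very end of the fingers, on their centre line; the grasp point (between the pads) lies 19 mm behind it; z points along the fingers, y is the line along which they close (so a half turn about z gives the same grasp; the last joint's range is limited). The gripper opens to 85 mm and grips with 20 to 120 N. Pads are 22 mm wide; open, the fingers measure 114 mm over their backs; the gripper's body (76 mm by 85 mm) begins 54 mm behind the grasp point. The pads swing forward as they close: fully open they stand 13 mm farther back than shut.
Start: joints at [-1.348, 0.241, 0.005, 1.335, 0, 1.571], TCP at [0.11, -0.488, 0.231] pointing down, gripper open.
Joint ranges: [-2.72, 2.72], [-1.05, 1.87], [-1.09, 1.28], [-1.99, 2.15], [-1.42, 1.44], [-3.14, 3.14]. Speed limits (rad/s): [2.79, 2.79, 3.14, 3.14, 3.14, 3.14].

## Interface

Orientations are given as a unit quaternion [x, y, z, w].
In Python, from workcell import bot gives the robot as it stands.
- The arm moves only by the tool carry_out, never from a script. Its argument "increments" is one flat list of numbers, 5 for each row, row after row: the finger opening in cm, from 0 to 8.54, then the shift along the tool's x, y, z in cm, then the turn about the tool's z in rad. A call has exactly 5 rows; each row shifts and turns the commanded pose from where the row before left it, along the tool's axes as they then stand; what a row does not reach is not made up. A row lasts 1/8 s, in which the tool goes at most 62.5 mm and 10.7 degrees, less where a joint would pass 70% of its speed; a pose out of reach is approached as far as the arm can. A call with a gripper value outside its range is refused whole. The fingers move at their own pace and stop on an object; the grip force is fixed at half the most. Time passes only in rows, so rows that do not move let the fingers close, or fill a call up. It gives the time, the measured TCP pose, the force, the opening and the grip force at its end, in the units of the state.
- bot.get_obs(): the state, without advancing time (a new reading comes with each control period).
- bot.camera(name): name is "scene" or "side" or "wrist"; returns a dict with "pixels" (420x560x3 uint8, blue, green, red), "range_z" (420x560 float32, m along the optical axis (not along the pixel's ray), 0 where there is no reading), "mtx" (3x3 intrinsics, pixels), "eye" and "attitude" of the camera in the world. Camera axes: x right, y down, z forward; pixel columns grow to the right and rows downward; lengths in m; the calibration is good to about 2 mm. A picture is of the moment at which its call begins.
- bot.job_done(): hands the job in; it is judged then, once.
Trained networks look in a picture, given as the dict that the camera call returned (one of the last four; its "shot" number tells which), for a name from the list of things; names that differ only in an ending like _2 or _b are one class to them, and where a whole thing is asked for, a point or a joint stands for the part that bears it (a point fixed in the world has none). Each returns a list of dicts, best first, with "p" (0 to 1); they miss things now and then, are a little off and sometimes report something else, mostly with a low value. They report only what shows in the picture. A call takes as long as a camera call. They do not tell look-alikes from the thing itself.
- bot.find_in(picture, name): "xyz" ([x, y, z] in m, in the coordinates of the camera as it stood for that picture, good to about 4 mm: the middle of the surface that is visible of it).
- bot.regions_of(picture, name): "mask" (420x560 bool, what is visible of it).
- bot.place_of(picture, name): "xyz" ([x, y, z] in m, in the coordinates of the camera as it stood for that picture, good to about 4 mm: a listed point, or the origin of a listed thing).
The state is a dict: "clock": time; "joint_pos": joint angles; "joint_vel": joint speeds; "tau": joint torques, N m; "eef_pos": TCP position; "tool_rot": TCP orientation; "ft_force": force on the tool from outside, world axes, zero at the start; "ft_torque": the same for the moment, N m; "grip_width": finger opening in m; "grasp_force": force on a finger pad.
Only numpy, scipy, OpenCV 4.12 (cv2) and the standard library are available. Lean on these libraries where they do the work, as an engineer would, in place of code of your own. Each camera call takes 0.05 s, during which the arm holds its last target. There are 200 camera calls.

## Task

Take the brush out of the steel beaker and scrub the inside of the glass staining jar with at least three up-and-down strokes: each time push the brush down until its springy tip is clearly pressed in on the plate at the bottom and hold that a moment, without ever pushing hard on the glass jar, then draw it up again until the tip is close below the jar's mouth. Then set the brush back upright in the steel beaker without dropping it, and only after that swing the jar's hinged lid fully closed. Leave the bottles, dishes, tip box and glass beaker where they are.

Things in the scene. Friction and masses are not known exactly. Their poses are not given: they have to be found in the camera images.
- jar: Staining jar, fixed: clear glass box 84 x 84 mm, wall 5 mm, on a blue plinth 104 x 104 x 10 mm; rim 130 mm above the bench. Origin: centre of the underside; z up, x towards the hinge. In it lies a white flat plate, 68 x 68 mm, set by the last user at a height not told: its top is 24 to 64 mm above the bench. The brush does not move it.
- jar_mouth (a point): Centre of the jar's mouth, level with the rim.
- lid (a joint): Angle of the jar's blue lid: 0 closed, flat on the rim; 1.9 fully open, standing up on the hinge side, leaning a little outward. Stiff hinge: it stays where it is left (about 1.5 N moves it at its edge). The lid is a plate 90 mm from hinge to front edge, 88 mm wide, 8 mm thick, with a small white tab on the front edge.
- lid_hinge (a point): Middle of the lid's hinge axis, 44 mm from the jar's centre along the jar's +x, 130 mm above the bench; the axis runs along the jar's y. The closed lid's underside is level with it.
- lid_edge (a point): Middle of the lid's front edge on its outer face (its top face when closed), 90 mm from the hinge axis.
- brush: Loose bottle brush, 100 g, 250 mm long, standing in the steel beaker. Origin: centre of its lower tip; z up along the handle. From the tip: green springy tuft 28 mm wide that gives up to 10 mm (0.9 N per mm), white bristle head 44 mm wide from 16 to 92 mm, steel shaft 8 mm wide, square orange handle 18 x 18 mm (sides along the brush's x and y) from 176 to 250 mm.
- holder: Steel beaker that holds the brush, fixed: 68 mm wide outside, 62 mm inside, 110 mm tall, inner floor 6 mm above the bench. Origin: centre of its underside.
- bottle0: Glass reagent bottle with a blue cap, 60 mm wide, 115 mm tall; bystander. Origin: centre of its underside.
- bottle1: Glass reagent bottle with a blue cap, 60 mm wide, 115 mm tall; bystander. Origin: centre of its underside.
- bottle2: Glass reagent bottle with a blue cap, 60 mm wide, 115 mm tall; bystander. Origin: centre of its underside.
- dishes: Stack of three flat round culture dishes, 90 mm wide, 41 mm tall; bystander. Origin: centre of its underside.
- tipbox: Clear box with a yellow top, 85 x 120 x 70 mm; bystander. Origin: centre of its underside.
- beaker: Empty glass beaker, 70 mm wide, 85 mm tall; bystander. Origin: centre of its underside.
Not all that is in view belongs to the job. What is shaped like the jar but brown is not meant.

How it is judged:
On the way, in this order (a step that is already met when the one before it is completed fails the run):
1. first down-stroke: the brush's tip is pressed on the plate at the bottom of the jar (over 2.5 N for 0.15 s) (contact force between brush and jar above 2.5 N and z of brush in the frame of jar below 0.072 m and angle between brush's own z axis and vertical below 0.35 rad and x of brush in the frame of jar between -0.037 and 0.037 m and y of brush in the frame of jar between -0.037 and 0.037 m), for 0.15 s.
2. first up-stroke: the held brush is drawn up until its tip is over 92 mm above the bench, still inside the jar (z of brush in the frame of jar between 0.092 and 0.13 m and contact force between the fingers and brush above 0.5 N and x of brush in the frame of jar between -0.037 and 0.037 m and y of brush in the frame of jar between -0.037 and 0.037 m).
3. second down-stroke: the brush's tip is pressed on the plate at the bottom of the jar (over 2.5 N for 0.15 s) (all of step 1), for 0.15 s.
4. second up-stroke: the held brush is drawn up until its tip is over 92 mm above the bench, still inside the jar (all of step 2).
5. third down-stroke: the brush's tip is pressed on the plate at the bottom of the jar (over 2.5 N for 0.15 s) (all of step 3), for 0.15 s.
6. third up-stroke: the held brush is drawn up until its tip is over 92 mm above the bench, still inside the jar (all of step 4).
7. the brush stands in the steel beaker again, let go (z of brush in the frame of holder between -0.01 and 0.02 m and horizontal distance between brush and holder below 0.03 m and angle between brush's own z axis and vertical below 0.3 rad and contact force between the fingers and brush below 0.1 N and value of joint lid above 0.3 rad), for 0.2 s.
At the end, for the whole second after the job is handed in: The brush stands at rest in the steel beaker (tip within 30 mm of its centre and within 20 mm of the bench, leaning less than 0.3 rad), and the jar's lid is closed to within 0.05 rad (z of brush in the frame of holder between -0.01 and 0.02 m and horizontal distance between brush and holder below 0.03 m and angle between brush's own z axis and vertical below 0.3 rad and linear speed of brush below 0.02 m/s and value of joint lid between -0.02 and 0.05 rad); the robot touches nothing.
It fails at once if the brush pushes on the jar with more than 20 N (contact force between brush and jar above 20 N).
It fails at once if the brush is dropped (over 0.6 m/s while not held) (linear speed of brush above 0.6 m/s and contact force between the fingers and brush below 0.1 N).
It fails at once if a bystander (bottle, dishes, tip box, glass beaker) is moved more than 30 mm or tipped over (distance of any of bottle0, bottle1, bottle2, dishes, tipbox, beaker from where it was at the start of the episode above 0.03 m or angle between any of bottle0, bottle1, bottle2, dishes, tipbox, beaker's own z axis and vertical above 0.5 rad).
It also fails if it takes over 72 s, if anything falls off the work surface, if the arm or the gripper's body presses on something with over 40 N, if the wrist force passes 120 N, or if a joint passes its speed limit or range.

## Working session

There is one attempt and no reset: what is moved stays moved. The work goes in short steps, Python scripts to look and compute and a tool call to move; the robot and the scene stay as the last step left them, time stands still between calls to the robot, and variables do not carry over. Pictures are saved under pics/ and viewed, at most 10 in all, crops included, and the job is handed in when it is done.

Besides the shell and the picture viewer there is one more tool, called by a JSON object that holds its "method" and its "body". carry_out: Moves the arm, as the interface text tells. Its arguments: {"type":"object","properties":{"increments":{"type":"array","items":{"type":"number"}}},"required":["increments"]}

```bash
mkdir -p pics; cat > h.py <<'E'
import numpy as np, cv2
from scipy.spatial.transform import Rotation as R
from workcell import bot
def Rm(a):
    a=np.array(a,float)
    return a if a.shape==(3,3) else R.from_quat(a).as_matrix()
def w(c,p): return Rm(c["attitude"])@np.array(p)+np.array(c["eye"])
def cloud(c):
    z=c["range_z"];K=c["mtx"];v,u=np.mgrid[:z.shape[0],:z.shape[1]]
    P=np.stack([(u-K[0,2])/K[0,0]*z,(v-K[1,2])/K[1,1]*z,z],-1)
    return P@Rm(c["attitude"]).T+np.array(c["eye"])
E
python3 - <<'E'
from h import *
o=bot.get_obs();print({k:np.round(v,3) for k,v in o.items()})
cs=[]
for n in("scene","side"):
    c=bot.camera(n);cs.append(c["pixels"]);print(n,np.round(c["eye"],3),np.round(c["attitude"],3),c["mtx"][0,0])
    for t in "jar jar_mouth lid_hinge lid_edge brush holder bottle0 dishes tipbox beaker".split():
        print(t,[(round(float(d["p"]),2),np.round(w(c,d["xyz"]),3).tolist()) for d in bot.place_of(c,t)[:4]])
    cv2.imwrite(f"pics/{n}1.png",c["pixels"])
E
```

```text
{'clock': np.float64(0.0), 'joint_pos': array([-1.348,  0.241,  0.004,  1.335, -0.   ,  1.571]), 'joint_vel': array([ 0.001, -0.   ,  0.   ,  0.   ,  0.001, -0.001]), 'tau': array([ 0.0000e+00, -3.7232e+01,  2.5241e+01,  1.7000e-02,  0.0000e+00,
       -0.0000e+00]), 'eef_pos': array([ 0.11 , -0.487,  0.23 ]), 'tool_rot': array([ 0.994,  0.111, -0.   , -0.001]), 'ft_force': array([ 0.034, -0.601,  0.696]), 'ft_torque': array([-0.04 ,  0.026, -0.027]), 'grasp_force': np.float64(0.0), 'grip_width': np.float64(0.086)}
scene [ 1.453 -0.03   0.77 ] [ 0.644  0.616 -0.309 -0.332] 475.7074959764499
jar [(0.97, [0.381, 0.15, -0.004]), (0.74, [0.548, -0.191, 0.004]), (0.66, [0.304, -0.205, -0.0])]
jar_mouth [(0.97, [0.384, 0.147, 0.138]), (0.81, [0.31, -0.207, 0.128]), (0.61, [0.548, -0.187, 0.132]), (0.36, [0.551, -0.191, 0.001])]
lid_hinge [(0.76, [0.355, -0.209, 0.126]), (0.68, [0.59, -0.205, 0.128]), (0.61, [0.429, 0.139, 0.135]), (0.47, [0.735, -0.075, -0.001])]
lid_edge [(0.73, [0.264, -0.207, 0.137]), (0.6, [0.609, -0.207, 0.22]), (0.57, [0.339, 0.153, 0.138])]
brush []
holder [(0.92, [
[... 419 characters left out ...]
, [0.313, -0.208, -0.003])]
jar_mouth [(0.96, [0.385, 0.143, 0.124]), (0.93, [0.311, -0.207, 0.129]), (0.87, [0.559, -0.193, 0.129])]
lid_hinge [(0.82, [0.352, -0.211, 0.125]), (0.69, [0.43, 0.14, 0.133]), (0.57, [0.597, -0.206, 0.128])]
lid_edge [(0.92, [0.266, -0.204, 0.141]), (0.73, [0.597, 0.398, -0.002]), (0.7, [0.342, 0.154, 0.14]), (0.58, [0.614, -0.208, 0.222])]
brush [(0.27, [0.74, -0.073, 0.001])]
holder [(0.94, [0.556, 0.214, -0.0])]
bottle0 [(0.72, [0.738, -0.078, 0.003]), (0.72, [0.712, 0.07, -0.002]), (0.63, [0.689, -0.389, 0.0])]
dishes [(0.78, [0.398, -0.026, 0.0]), (0.59, [0.595, 0.396, -0.005])]
tipbox [(0.97, [0.598, 0.396, -0.003])]
beaker [(0.8, [0.421, -0.364, -0.002])]
```

```bash
ls pics
```

```text
scene1.png
side1.png
```

View pics/scene1.png

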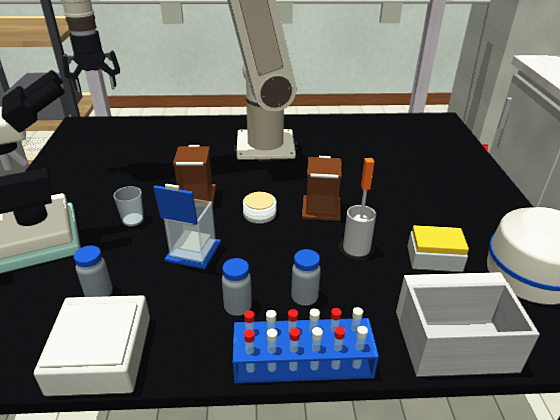

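View pics/side1.png

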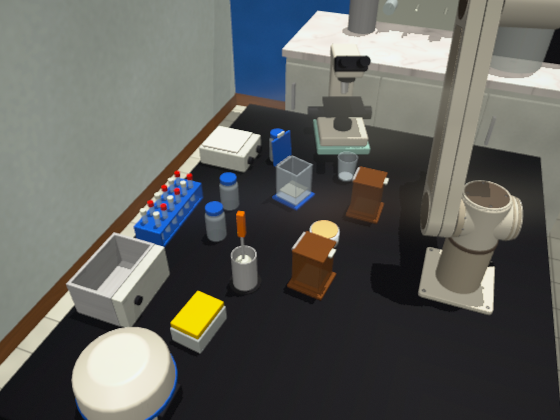

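The clear jar is at about (190,230) in scene with its blue lid open, brown look-alikes at (193,175) and (322,187). The orange brush handle is at (367,173) in scene and (241,223) in side. Next I measure the handle, the jar yaw and the lid.

```bash
python3 - <<'E'
from h import *
for n in("scene","side"):
    c=bot.camera(n);P=cloud(c);b,g,r=[c["pixels"][...,i].astype(int) for i in range(3)]
    m=(r>150)&(g>40)&(g<130)&(b<70)&(c["range_z"]>0)&(np.linalg.norm(P[...,:2]-[.554,.217],axis=-1)<.09)&(P[...,2]>.15)
    Q=P[m];print(n,m.sum(),Q[:,2].min().round(3),Q[:,2].max().round(3))
    for lo in np.arange(.17,.27,.02):
        q=Q[(Q[:,2]>lo)&(Q[:,2]<lo+.02)]
        if len(q):print(len(q),np.median(q,0).round(4),q.min(0).round(3),q.max(0).round(3))
    # blue lid points & plinth
    near=np.linalg.norm(P[...,:2]-[.57,-.2],axis=-1)<.13
    m=(b>120)&(b>1.8*r)&(b>1.4*g)&near&(c["range_z"]>0)
    L=P[m&(P[...,2]>.14)];
    if len(L)>20:
        ce=L.mean(0);u,s,vt=np.linalg.svd(L-ce);print("lid",len(L),ce.round(3),vt.round(3),L[:,2].max().round(3))
    B=P[m&(P[...,2]<.02)];print("plinth",cv2.minAreaRect((B[:,:2]*1000).astype(np.float32)) if len(B)>4 else 0)
    W=(abs(b-r)<25)&(r>150)&(np.linalg.norm(P[...,:2]-[.552,-.191],axis=-1)<.03)&(P[...,2]<.13)
    print("plate?",W.sum(),np.percentile(P[W][:,2],[5,25,50,75,95]).round(3) if W.any() else 0)
    near=np.linalg.norm(P[...,:2]-[.554,.217],axis=-1)<.05
    H=P[near&(P[...,2]>.104)&(P[...,2]<.114)]
    print("holder rim",cv2.minEnclosingCircle((H[:,:2]*1000).astype(np.float32)))
E
```

```text
scene 194 0.182 0.256
16 [0.5647 0.2152 0.1863] [0.561 0.209 0.182] [0.566 0.224 0.19 ]
53 [0.5649 0.2158 0.2003] [0.561 0.208 0.191] [0.569 0.223 0.21 ]
53 [0.5651 0.2166 0.2204] [0.56  0.208 0.21 ] [0.569 0.224 0.229]
55 [0.5652 0.2154 0.2395] [0.559 0.208 0.231] [0.568 0.225 0.25 ]
17 [0.5646 0.215  0.2536] [0.556 0.208 0.25 ] [0.568 0.224 0.256]
lid 123 [ 0.605 -0.213  0.213] [[-0.313 -0.896 -0.315]
 [-0.047 -0.317  0.947]
 [ 0.949 -0.311 -0.057]] 0.222
plinth ((550.96533203125, -189.37969970703125), (106.10368347167969, 111.17169952392578), 73.91573333740234)
plate? 63 [-0.755 -0.752 -0.749 -0.746 -0.743]
holder rim ((555.894287109375, 215.02255249023438), 36.219932556152344)
side 113 0.184 0.258
8 [0.5542 0.2234 0.187 ] [0.549 0.221 0.184] [0.561 0.227 0.189]
27 [0.5559 0.2239 0.2021] [0.551 0.22  0.191] [0.562 0.229 0.209]
25 [0.554  0.2239 0.218 ] [0.549 0.22  0.211] [0.561 0.227 0.23 ]
13 [0.5568 0.2231 0.238 ] [0.55  0.208 0.231] [0.562 0.226 0.25 ]
40 [0.5564 0.2186 0.2548] [0.548 0.206 0.251] [0.565 0.225 0.258]
lid 57 [ 0.606 -0.202  0.21 ] [[ 0.297  0.946 -0.125]
 [ 0.156  0.081  0.984]
 [ 0.942 -0.312 -0.124]] 0.231
plinth ((538.5336303710938, -163.2190399169922), (140.4866943359375, 80.27271270751953), 26.94394302368164)
plate? 0 0
holder rim ((556.1763916015625, 215.59573364257812), 37.00830078125)
```

{"method": "carry_out", "body": {"increments": [8.5,0,0,-4,0.11,8.5,0,0,-4,0.11,8.5,3.2,-5,0,0,8.5,3.2,-5,0,0,8.5,3.2,-5,0,0]}}

```text
clock: 1.82
eef_pos: [0.2067, -0.336, 0.3114]
tool_rot: [1.0, 0.001, 0.0, 0.0]
ft_force: [0.7, -0.6, 0.1]
grip_width: 0.085
grasp_force: 0.0
```

{"method": "carry_out", "body": {"increments": [8.5,3.2,-5,0,0,8.5,3.2,-5,0,0,8.5,3.2,-5,0,0,8.5,3.2,-5,0,0,8.5,3.2,-5,0,0]}}

```text
clock: 2.45
eef_pos: [0.3662, -0.0852, 0.3117]
tool_rot: [1.0, 0.001, 0.001, 0.0]
ft_force: [0.8, -0.7, 0.3]
grip_width: 0.0848
grasp_force: 0.0
```

{"method": "carry_out", "body": {"increments": [8.5,3.2,-5,0,0,8.5,3.2,-5,0,0,8.5,3.2,-5,0,0,8.5,3.2,-5,0,0,8.5,0,-4,0,0]}}

```text
clock: 3.08
eef_pos: [0.4938, 0.0757, 0.3138]
tool_rot: [0.998, 0.057, -0.003, -0.033]
ft_force: [-0.1, -0.1, 0.4]
grip_width: 0.0849
grasp_force: 0.0
```

```bash
python3 - <<'E'
from h import *
c=bot.camera("wrist");P=cloud(c);b,g,r=[c["pixels"][...,i].astype(int) for i in range(3)]
cv2.imwrite("pics/w1.png",c["pixels"]);print(c["eye"],bot.get_obs()["eef_pos"])
m=(r>110)&(g<.6*r)&(b<.5*r)&(np.linalg.norm(P[...,:2]-[.556,.215],axis=-1)<.05)&(P[...,2]>.15)
Q=P[m];T=Q[Q[:,2]>Q[:,2].max()-.006];print(len(Q),len(T),Q.max(0))
if len(T):print(cv2.minAreaRect((T[:,:2]*1000).astype(np.float32)))
H=P[(np.linalg.norm(P[...,:2]-[.556,.215],axis=-1)<.05)&(abs(P[...,2]-.11)<.004)]
if len(H):print("rim",cv2.minEnclosingCircle((H[:,:2]*1000).astype(np.float32)))
E
```

```text
[0.57525316 0.07690865 0.45603267] [0.49263862 0.07713801 0.31441009]
2143 465 [0.56366646 0.22482717 0.25679142]
((554.1475219726562, 215.39328002929688), (17.187192916870117, 19.156049728393555), 6.157179355621338)
rim ((552.96337890625, 214.2330322265625), 34.013572692871094)
```

```bash
python3 - <<'E'
from h import *
o=bot.get_obs();print({k:np.round(v,3) for k,v in o.items()})
E
```

```text
{'clock': np.float64(3.125), 'joint_pos': array([0.114, 0.22 , 0.191, 1.544, 0.067, 3.141]), 'joint_vel': array([-0.028, -0.041, -0.034,  0.006, -0.044, -0.001]), 'tau': array([-8.9900e-01, -3.5647e+01,  2.5645e+01, -1.1000e-01, -8.5000e-02,
        1.0000e-03]), 'eef_pos': array([0.493, 0.077, 0.314]), 'tool_rot': array([ 0.998,  0.058, -0.003, -0.033]), 'ft_force': array([ 0.132,  1.256, -0.3  ]), 'ft_torque': array([0.014, 0.014, 0.033]), 'grasp_force': np.float64(0.0), 'grip_width': np.float64(0.085)}
```

{"method": "carry_out", "body": {"increments": [8.5,0,0,0,0,8.5,0,0,0,0,8.5,0,0,0,0,8.5,0,0,0,0,8.5,0,0,0,0]}}

```text
clock: 3.75
eef_pos: [0.4924, 0.0742, 0.3151]
tool_rot: [0.998, 0.056, -0.002, -0.032]
ft_force: [0.2, -0.3, 1.0]
grip_width: 0.085
grasp_force: 0.0
```

View pics/w1.png

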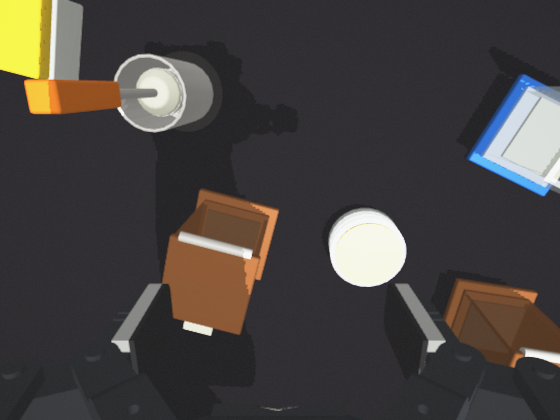

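{"method": "carry_out", "body": {"increments": [8.5,0,0,0,-0.18,8.5,0,0,0,-0.18,8.5,0,0,0,-0.18,8.5,0,0,0,-0.18,8.5,0,0,0,-0.18]}}

```text
clock: 4.38
eef_pos: [0.4925, 0.0744, 0.3149]
tool_rot: [0.873, 0.487, 0.012, -0.03]
ft_force: [-0.4, -0.1, 0.3]
grip_width: 0.0852
grasp_force: 0.0
```

{"method": "carry_out", "body": {"increments": [8.5,0,0,0,-0.18,8.5,0,0,0,-0.18,8.5,0,0,0,-0.18,8.5,0,0,0,-0.08,8.5,0,0,0,0]}}

```text
clock: 5.0
eef_pos: [0.4925, 0.0744, 0.3149]
tool_rot: [0.685, 0.728, 0.021, -0.025]
ft_force: [0.9, 0.2, -0.5]
grip_width: 0.0854
grasp_force: 0.0
```

```bash
cat >> h.py <<'E'
def plan(*pts):
    "tool-axis cm from the present TCP through world points"
    o=bot.get_obs();M=Rm(o["tool_rot"]);p=np.array(o["eef_pos"])
    print("pos",p.round(4),"F",np.round(o["ft_force"],2),"grip",round(float(o["grip_width"]),4),"t",o["clock"])
    for q in pts:
        print(q,((np.array(q)-p)@M*100).round(2));p=np.array(q)
E
python3 - <<'E'
from h import *
M=Rm(bot.get_obs()["tool_rot"]);print(M.round(4))
z=M[:,2];print(bot.get_obs()["joint_pos"].round(3))
# target: grasp point (19mm back) at (.5545,.215,.222)
g=np.array([.5545,.215,.222]);t=g+.019*z
print("tcp target",t)
plan(t-.10*z,t)
E
```

```text
[[-0.0595  0.9982 -0.0082]
 [ 0.9961  0.06    0.0641]
 [ 0.0645 -0.0044 -0.9979]]
[0.111 0.218 0.189 1.543 0.065 1.622]
tcp target [0.55434341 0.21621772 0.20303971]
pos [0.4925 0.0744 0.3149] F [ 0.92  0.16 -0.46] grip 0.0854 t 5.0
[0.55516758 0.20980866 0.30283071] [13.03  7.08  2.02]
[0.55434341 0.21621772 0.20303971] [-0. -0. 10.]
```

{"method": "carry_out", "body": {"increments": [8.5,3,1.8,0,0,8.5,4,2,0,0,8.5,4,2,0,0,8.5,2,1.3,1,0,8.5,0,0,1,0]}}

```text
clock: 5.62
eef_pos: [0.5557, 0.2111, 0.3018]
tool_rot: [0.684, 0.728, 0.02, -0.025]
ft_force: [-1.3, -0.4, -0.9]
grip_width: 0.085
grasp_force: 0.0
```

```bash
python3 - <<'E'
from h import *
plan([.5543,.2162,.203])
print(bot.get_obs()["tool_rot"].round(3))
E
```

```text
pos [0.5557 0.2111 0.3018] F [-1.34 -0.44 -0.9 ] grip 0.085 t 5.625
[0.5543, 0.2162, 0.203] [-0.12 -0.06  9.9 ]
[ 0.684  0.728  0.02  -0.025]
```

{"method": "carry_out", "body": {"increments": [8.5,-0.1,0,3,0,8.5,0,0,3,0,8.5,0,0,3,0,8.5,0,0,0.9,0,8.5,0,0,0,0]}}

```text
clock: 6.25
eef_pos: [0.5542, 0.2142, 0.2041]
tool_rot: [0.685, 0.728, 0.02, -0.025]
ft_force: [0.9, -0.4, -0.4]
grip_width: 0.085
grasp_force: 0.0
```

{"method": "carry_out", "body": {"increments": [1,0,0,0,0,1,0,0,0,0,1,0,0,0,0,1,0,0,0,0,1,0,0,0,0]}}

```text
clock: 6.88
eef_pos: [0.5547, 0.2151, 0.2044]
tool_rot: [0.685, 0.728, 0.021, -0.025]
ft_force: [0.3, 0.9, 0.9]
grip_width: 0.0172
grasp_force: 59.4
```

```bash
python3 - <<'E'
from h import *
o=bot.get_obs();print(o["grasp_force"]);plan()
c=bot.camera("side");cv2.imwrite("pics/s2.png",cv2.resize(c["pixels"][150:330,130:370],None,fx=2.5,fy=2.5))
E
```

```text
59.404706954956055
pos [0.5547 0.2151 0.2044] F [0.34 0.93 0.95] grip 0.0172 t 6.875
```

{"method": "carry_out", "body": {"increments": [1,0.13,0,-2,0,1,0.25,0,-4,0,1,0.25,0,-4,0,1,0.25,0,-4,0,1,0.1,0,-1.2,0]}}

```text
clock: 7.55
eef_pos: [0.5559, 0.2152, 0.3596]
tool_rot: [0.685, 0.728, 0.023, -0.024]
ft_force: [-0.4, 0.1, -1.5]
grip_width: 0.0173
grasp_force: 59.3
```

```bash
python3 - <<'E'
from h import *
plan([.552,-.190,.358]);print(bot.get_obs()["joint_pos"].round(3),bot.get_obs()["tool_rot"].round(3),bot.get_obs()["grasp_force"])
c=bot.camera("scene");a=c["pixels"][120:280,130:430]
d=bot.camera("side");b=d["pixels"][90:290,200:350]
cv2.imwrite("pics/s2.png",np.hstack([cv2.resize(a,(560,300)),cv2.resize(b,(225,300))]))
E
```

```text
pos [0.5559 0.2152 0.3596] F [-0.38  0.05 -1.45] grip 0.0173 t 7.55
[0.552, -0.19, 0.358] [-40.35  -2.86  -2.5 ]
[0.337 0.426 0.596 1.722 0.063 1.848] [ 0.685  0.728  0.023 -0.024] 59.26250874996185
```

View pics/s2.png

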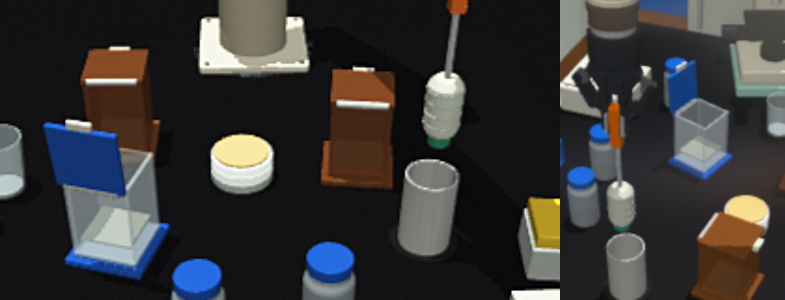

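{"method": "carry_out", "body": {"increments": [1,-3,-0.2,-0.2,0,1,-5,-0.36,-0.32,0,1,-5.5,-0.4,-0.34,0,1,-5.5,-0.4,-0.34,0,1,-5.5,-0.4,-0.34,0]}}

```text
clock: 8.28
eef_pos: [0.5519, -0.0327, 0.3546]
tool_rot: [0.685, 0.728, 0.02, -0.026]
ft_force: [0.4, 0.1, -1.0]
grip_width: 0.0173
grasp_force: 59.2
```

{"method": "carry_out", "body": {"increments": [1,-5.5,-0.4,-0.34,0,1,-5,-0.35,-0.3,0,1,-3.5,-0.25,-0.2,0,1,-1.8,-0.1,-0.1,0,1,0,0,0,0]}}

```text
clock: 8.9
eef_pos: [0.5511, -0.1902, 0.3542]
tool_rot: [0.685, 0.727, 0.02, -0.026]
ft_force: [0.2, 0.3, -0.9]
grip_width: 0.0171
grasp_force: 59.2
```

```bash
python3 - <<'E'
from h import *
plan([.552,-.190,.358]);print(bot.get_obs()["tool_rot"].round(3))
t=bot.get_obs()["eef_pos"]
for n in("scene","side"):
    c=bot.camera(n);P=cloud(c);b,g,r=[c["pixels"][...,i].astype(int) for i in range(3)]
    near=np.linalg.norm(P[...,:2]-t[:2],axis=-1)<.035
    nb=b<1.3*np.maximum(r,1)
    for lo in np.arange(.14,.34,.02):
        q=P[near&nb&(P[...,2]>lo)&(P[...,2]<lo+.02)]
        if len(q)>3:print(n,round(lo,2),len(q),np.median(q,0).round(4),q.min(0).round(3),q.max(0).round(3))
    for k in("jar","jar_mouth","lid_hinge","lid_edge","brush"):
        print(k,[(round(float(d["p"]),2),np.round(w(c,d["xyz"]),3).tolist()) for d in bot.place_of(c,k)[:3] if w(c,d["xyz"])[0]>.5])
E
```

```text
pos [ 0.5511 -0.1902  0.3542] F [ 0.21  0.3  -0.91] grip 0.0171 t 8.9
[0.552, -0.19, 0.358] [ 0.04  0.09 -0.38]
[ 0.685  0.727  0.02  -0.026]
scene 0.18 50 [ 0.5655 -0.1724  0.1936] [ 0.55  -0.199  0.18 ] [ 0.574 -0.167  0.2  ]
scene 0.2 158 [ 0.5697 -0.1844  0.2106] [ 0.55 -0.21  0.2 ] [ 0.575 -0.167  0.22 ]
scene 0.22 175 [ 0.5685 -0.186   0.2315] [ 0.54 -0.21  0.22] [ 0.576 -0.167  0.24 ]
scene 0.24 153 [ 0.5577 -0.187   0.2454] [ 0.539 -0.208  0.24 ] [ 0.573 -0.169  0.259]
scene 0.26 32 [ 0.5543 -0.1889  0.2696] [ 0.55  -0.193  0.26 ] [ 0.56  -0.185  0.28 ]
scene 0.28 32 [ 0.5541 -0.1886  0.2891] [ 0.549 -0.193  0.281] [ 0.557 -0.185  0.299]
scene 0.3 35 [ 0.555  -0.1886  0.3095] [ 0.551 -0.193  0.301] [ 0.559 -0.185  0.32 ]
scene 0.32 49 [ 0.5587 -0.1873  0.3339] [ 0.548 -0.198  0.32 ] [ 0.563 -0.18   0.34 ]
jar [(0.86, [0.548, -0.19, 0.003])]
jar_mouth [(0.95, [0.55, -0.187, 0.13])]
lid_hinge [(0.75, [0.588, -0.205, 0.128])]
lid_edge [(0.59, [0.607, -0.206, 0.219])]
brush [(0.6, [0.549, -0.189, 0.153])]
side 0.16 19 [ 0.5471 -0.1746  0.1749] [ 0.536 -0.188  0.167] [ 0.563 -0.16
[... 254 characters left out ...]
1  0.24 ]
side 0.24 83 [ 0.5517 -0.1795  0.2462] [ 0.534 -0.205  0.24 ] [ 0.57  -0.164  0.259]
side 0.26 14 [ 0.5549 -0.1847  0.2686] [ 0.552 -0.188  0.26 ] [ 0.558 -0.181  0.279]
side 0.28 12 [ 0.5534 -0.1833  0.2914] [ 0.55  -0.188  0.282] [ 0.557 -0.178  0.299]
side 0.3 13 [ 0.5553 -0.1861  0.3094] [ 0.552 -0.196  0.302] [ 0.557 -0.182  0.32 ]
side 0.32 23 [ 0.5529 -0.1814  0.3348] [ 0.545 -0.189  0.321] [ 0.562 -0.174  0.34 ]
jar [(0.61, [0.558, -0.189, 0.003])]
jar_mouth [(0.87, [0.553, -0.192, 0.127])]
lid_hinge [(0.91, [0.595, -0.206, 0.13])]
lid_edge [(0.85, [0.613, -0.209, 0.223]), (0.64, [0.739, -0.076, 0.003])]
brush [(0.74, [0.554, -0.189, 0.155]), (0.66, [0.556, -0.188, 0.002])]
```

{"method": "carry_out", "body": {"increments": [1,-0.1,0,2,0,1,-0.16,0,2.5,0,1,-0.15,0,2.3,0,1,-0.1,0,1.6,0,1,0,0,0,0]}}

```text
clock: 10.12
eef_pos: [0.55, -0.1891, 0.2698]
tool_rot: [0.685, 0.728, 0.02, -0.027]
ft_force: [-0.4, 0.5, -0.1]
grip_width: 0.0172
grasp_force: 59.2
```

{"method": "carry_out", "body": {"increments": [1,0,0,0.2,0,1,0,0,0.2,0,1,0,0,0.2,0,1,0,0,0.2,0,1,0,0,0,0]}}

```text
clock: 10.75
eef_pos: [0.5507, -0.1889, 0.2631]
tool_rot: [0.685, 0.728, 0.021, -0.025]
ft_force: [0.8, 0.4, -1.6]
grip_width: 0.0172
grasp_force: 59.2
```

{"method": "carry_out", "body": {"increments": [1,-0.02,0,0.2,0,1,-0.02,0,0.2,0,1,-0.01,0,0.2,0,1,0,0,0.2,0,1,0,0,0,0]}}

```text
clock: 11.38
eef_pos: [0.5507, -0.1889, 0.255]
tool_rot: [0.685, 0.728, 0.02, -0.025]
ft_force: [-0.1, -0.3, -1.0]
grip_width: 0.0171
grasp_force: 59.2
```

{"method": "carry_out", "body": {"increments": [1,-0.02,0,0.15,0,1,-0.02,0,0.15,0,1,-0.01,0,0.15,0,1,0,0,0.1,0,1,0,0,0,0]}}

```text
clock: 12.0
eef_pos: [0.5507, -0.189, 0.2496]
tool_rot: [0.685, 0.728, 0.021, -0.025]
ft_force: [0.4, 0.0, -0.6]
grip_width: 0.0174
grasp_force: 59.2
```

{"method": "carry_out", "body": {"increments": [1,-0.02,0,0.2,0,1,-0.02,0,0.2,0,1,-0.01,0,0.1,0,1,0,0,0,0,1,0,0,0,0]}}

```text
clock: 12.62
eef_pos: [0.5508, -0.1893, 0.2447]
tool_rot: [0.685, 0.728, 0.021, -0.025]
ft_force: [0.5, 0.0, -0.5]
grip_width: 0.0172
grasp_force: 59.2
```

{"method": "carry_out", "body": {"increments": [1,-0.02,0,0.2,0,1,-0.02,0,0.2,0,1,-0.01,0,0.1,0,1,0,0,0,0,1,0,0,0,0]}}

```text
clock: 13.25
eef_pos: [0.5508, -0.1894, 0.2397]
tool_rot: [0.685, 0.728, 0.021, -0.025]
ft_force: [-0.4, 0.9, -0.8]
grip_width: 0.0172
grasp_force: 59.2
```

{"method": "carry_out", "body": {"increments": [1,-0.02,0,0.2,0,1,-0.02,0,0.2,0,1,-0.01,0,0.1,0,1,0,0,0,0,1,0,0,0,0]}}

```text
clock: 13.88
eef_pos: [0.5508, -0.1896, 0.2348]
tool_rot: [0.685, 0.728, 0.021, -0.025]
ft_force: [0.1, -0.8, 0.0]
grip_width: 0.0173
grasp_force: 59.3
```

{"method": "carry_out", "body": {"increments": [1,-0.02,0,0.1,0,1,-0.01,0,0.1,0,1,-0.01,0,0.1,0,1,0,0,0,0,1,0,0,0,0]}}

```text
clock: 14.5
eef_pos: [0.5508, -0.1898, 0.2319]
tool_rot: [0.685, 0.728, 0.021, -0.025]
ft_force: [-0.6, 0.9, 2.0]
grip_width: 0.0174
grasp_force: 59.7
```

{"method": "carry_out", "body": {"increments": [1,-0.02,0,0.15,0,1,-0.01,0,0.15,0,1,0,0,0,0,1,0,0,0,0,1,0,0,0,0]}}

```text
clock: 15.12
eef_pos: [0.5509, -0.1899, 0.229]
tool_rot: [0.685, 0.728, 0.021, -0.025]
ft_force: [-1.5, 0.5, 5.5]
grip_width: 0.0174
grasp_force: 60.1
```

{"method": "carry_out", "body": {"increments": [1,0.1,0,-1.5,0,1,0.14,0,-2.2,0,1,0.14,0,-2.2,0,1,0.1,0,-1.6,0,1,0,0,0,0]}}

```text
clock: 15.75
eef_pos: [0.5517, -0.1903, 0.3051]
tool_rot: [0.685, 0.728, 0.021, -0.024]
ft_force: [0.8, -0.3, -2.0]
grip_width: 0.0176
grasp_force: 59.3
```

{"method": "carry_out", "body": {"increments": [1,-0.1,0,1.5,0,1,-0.14,0,2.2,0,1,-0.14,0,2.2,0,1,-0.04,0,0.7,0,1,0,0,0,0]}}

```text
clock: 16.38
eef_pos: [0.5503, -0.1898, 0.2369]
tool_rot: [0.685, 0.728, 0.02, -0.026]
ft_force: [0.3, -1.2, -0.8]
grip_width: 0.0174
grasp_force: 59.2
```

{"method": "carry_out", "body": {"increments": [1,-0.02,0,0.3,0,1,-0.02,0,0.3,0,1,-0.02,0,0.3,0,1,0,0,0,0,1,0,0,0,0]}}

```text
clock: 17.0
eef_pos: [0.5513, -0.1901, 0.2295]
tool_rot: [0.685, 0.728, 0.021, -0.024]
ft_force: [0.3, -1.8, 4.2]
grip_width: 0.0174
grasp_force: 60.0
```

{"method": "carry_out", "body": {"increments": [1,0,0,0.1,0,1,0,0,0,0,1,0,0,0,0,1,0.1,0,-1.5,0,1,0.14,0,-2.2,0]}}

```text
clock: 17.62
eef_pos: [0.5497, -0.1893, 0.2639]
tool_rot: [0.685, 0.728, 0.02, -0.027]
ft_force: [-0.3, 0.5, -0.6]
grip_width: 0.0169
grasp_force: 59.2
```

{"method": "carry_out", "body": {"increments": [1,0.14,0,-2.2,0,1,0.11,0,-1.7,0,1,0,0,0,0,1,-0.1,0,1.5,0,1,-0.14,0,2.2,0]}}

```text
clock: 18.25
eef_pos: [0.5506, -0.1898, 0.2655]
tool_rot: [0.685, 0.728, 0.02, -0.025]
ft_force: [0.6, -0.6, -2.1]
grip_width: 0.0176
grasp_force: 59.2
```

{"method": "carry_out", "body": {"increments": [1,-0.14,0,2.2,0,1,-0.04,0,0.8,0,1,-0.02,0,0.3,0,1,-0.02,0,0.3,0,1,0,0,0,0]}}

```text
clock: 18.88
eef_pos: [0.5508, -0.1898, 0.2315]
tool_rot: [0.685, 0.728, 0.021, -0.025]
ft_force: [-3.6, 1.0, 2.7]
grip_width: 0.017
grasp_force: 59.7
```

{"method": "carry_out", "body": {"increments": [1,-0.01,0,0.15,0,1,-0.01,0,0.1,0,1,0,0,0,0,1,0,0,0,0,1,0,0,0,0]}}

```text
clock: 19.5
eef_pos: [0.551, -0.1899, 0.2287]
tool_rot: [0.685, 0.728, 0.021, -0.024]
ft_force: [-1.9, 1.3, 5.4]
grip_width: 0.0174
grasp_force: 60.0
```

{"method": "carry_out", "body": {"increments": [1,0.1,0,-1.5,0,1,0.14,0,-2.2,0,1,0.14,0,-2.2,0,1,0.1,0,-1.7,0,1,0,0,0,0]}}

```text
clock: 20.12
eef_pos: [0.5522, -0.1903, 0.3059]
tool_rot: [0.685, 0.728, 0.021, -0.023]
ft_force: [0.3, 0.2, -1.3]
grip_width: 0.0169
grasp_force: 59.2
```

{"method": "carry_out", "body": {"increments": [1,0,0,0,0,1,0.13,0,-2,0,1,0.17,0,-2.6,0,1,0.05,0,-0.8,0,1,0,0,0,0]}}

```text
clock: 20.75
eef_pos: [0.5514, -0.1899, 0.3579]
tool_rot: [0.685, 0.728, 0.021, -0.025]
ft_force: [0.3, -1.0, -1.2]
grip_width: 0.0175
grasp_force: 59.3
```

```bash
python3 - <<'E'
from h import *
plan([.5545,.2145,.362],[.5545,.2145,.207])
for n in("scene","side"):
    c=bot.camera(n)
    for k in("brush","holder"):
        print(n,k,[(round(float(d["p"]),2),np.round(w(c,d["xyz"]),3).tolist()) for d in bot.place_of(c,k)[:3]])
E
```

```text
pos [ 0.5514 -0.1899  0.3579] F [ 0.3  -1.02 -1.19] grip 0.0175 t 20.75
[0.5545, 0.2145, 0.362] [40.29  2.77  2.18]
[0.5545, 0.2145, 0.207] [-1.    0.07 15.47]
scene brush [(0.59, [0.551, -0.191, 0.158])]
scene holder [(0.7, [0.552, 0.218, -0.001]), (0.37, [0.551, -0.187, 0.002])]
side brush [(0.94, [0.552, -0.19, 0.155]), (0.26, [0.614, -0.211, 0.221])]
side holder [(0.9, [0.556, 0.21, -0.002])]
```

Tip is at about z = 0.157. Carrying it back to the beaker.

{"method": "carry_out", "body": {"increments": [1,3,0.2,0.16,0,1,5,0.35,0.27,0,1,5.5,0.38,0.3,0,1,5.5,0.38,0.3,0,1,5.5,0.38,0.3,0]}}

```text
clock: 21.68
eef_pos: [0.5529, 0.0577, 0.3606]
tool_rot: [0.685, 0.728, 0.021, -0.025]
ft_force: [0.6, -0.7, -0.7]
grip_width: 0.0173
grasp_force: 59.2
```

{"method": "carry_out", "body": {"increments": [1,5.5,0.38,0.3,0,1,5,0.34,0.27,0,1,3.5,0.24,0.2,0,1,1.8,0.12,0.1,0,1,0,0,0,0]}}

```text
clock: 22.3
eef_pos: [0.5542, 0.2152, 0.3618]
tool_rot: [0.684, 0.728, 0.02, -0.025]
ft_force: [0.4, -0.9, -1.4]
grip_width: 0.0174
grasp_force: 59.2
```

```bash
python3 - <<'E'
from h import *
plan([.5545,.2145,.207])
for n in("scene","side"):
    c=bot.camera(n)
    for k in("brush","holder"):
        print(n,k,[(round(float(d["p"]),2),np.round(w(c,d["xyz"]),3).tolist()) for d in bot.place_of(c,k)[:3]])
E
```

```text
pos [0.5542 0.2152 0.3618] F [ 0.36 -0.95 -1.41] grip 0.0174 t 22.3
[0.5545, 0.2145, 0.207] [-1.06  0.1  15.44]
scene brush [(0.83, [0.555, 0.212, 0.163]), (0.48, [0.55, -0.189, 0.004])]
scene holder [(0.91, [0.552, 0.215, 0.002])]
side brush [(0.72, [0.556, 0.207, 0.16])]
side holder [(0.76, [0.557, 0.213, 0.0]), (0.39, [0.559, 0.212, 0.16])]
```

{"method": "carry_out", "body": {"increments": [1,-0.15,0,2.5,0,1,-0.26,0.03,4,0,1,-0.26,0.03,4,0,1,-0.2,0,3,0,1,-0.07,0,1.2,0]}}

```text
clock: 23.22
eef_pos: [0.5533, 0.2135, 0.213]
tool_rot: [0.685, 0.727, 0.019, -0.026]
ft_force: [0.4, 0.9, -0.7]
grip_width: 0.0173
grasp_force: 59.2
```

{"method": "carry_out", "body": {"increments": [1,-0.02,0,0.4,0,1,-0.02,0,0.3,0,1,-0.01,0,0.2,0,1,0,0,0,0,1,0,0,0,0]}}

```text
clock: 23.85
eef_pos: [0.5544, 0.2149, 0.2064]
tool_rot: [0.685, 0.728, 0.021, -0.025]
ft_force: [0.4, -0.8, -1.0]
grip_width: 0.0175
grasp_force: 59.2
```

{"method": "carry_out", "body": {"increments": [1,-0.01,0,0.1,0,1,0,0,0.1,0,1,0,0,0,0,2.5,0,0,0,0,3,0,0,0,0]}}

```text
clock: 24.48
eef_pos: [0.5542, 0.2149, 0.204]
tool_rot: [0.685, 0.728, 0.021, -0.025]
ft_force: [-1.3, -0.1, -0.3]
grip_width: 0.03
grasp_force: 0.0
```

{"method": "carry_out", "body": {"increments": [5,0,0,0,0,8.5,0,0,0,0,8.5,0,0,0,0,8.5,0,0,0,0,8.5,0,0,0,0]}}

```text
clock: 25.1
eef_pos: [0.5542, 0.2148, 0.204]
tool_rot: [0.685, 0.728, 0.021, -0.025]
ft_force: [-0.6, -0.4, -0.0]
grip_width: 0.0849
grasp_force: 0.0
```

```bash
python3 - <<'E'
from h import *
plan();c=bot.camera("side");d=bot.camera("scene")
for k in (c,d): print([(round(float(x["p"]),2),np.round(w(k,x["xyz"]),3).tolist()) for x in bot.place_of(k,"brush")[:2]])
cv2.imwrite("pics/s3.png",np.hstack([cv2.resize(d["pixels"][90:270,280:460],(400,400)),cv2.resize(c["pixels"][150:300,170:320],(400,400))]))
E
```

```text
pos [0.5542 0.2148 0.204 ] F [-0.59 -0.37 -0.04] grip 0.0849 t 25.1
[(0.33, [0.739, -0.076, -0.004])]
[]
```

View pics/s3.png

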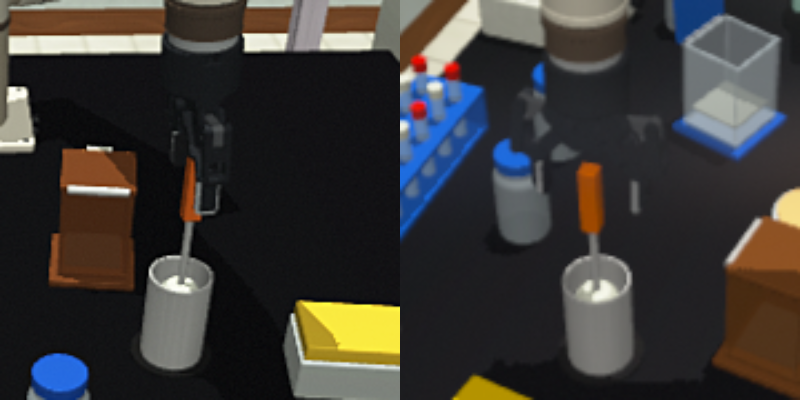

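Brush stands upright in the beaker between the open fingers (handle at (190,190) left, (590,200) right). I'll withdraw upward and go to the lid.

{"method": "carry_out", "body": {"increments": [8.5,0,0,-2,0,8.5,0,0,-3,0,8.5,0,0,-3,0,8.5,0,0,-2,0,4,0,0,0,0]}}

```text
clock: 25.92
eef_pos: [0.556, 0.2087, 0.3057]
tool_rot: [0.685, 0.728, 0.022, -0.024]
ft_force: [0.1, -0.4, 1.0]
grip_width: 0.0696
grasp_force: 0.0
```

{"method": "carry_out", "body": {"increments": [0,0,0,0,0.18,0,0,0,0,0.17,0,0,0,0,0,0,0,0,0,0,0,0,0,0,0]}}

```text
clock: 26.55
eef_pos: [0.555, 0.2084, 0.3034]
tool_rot: [0.801, 0.598, 0.016, -0.028]
ft_force: [0.1, 0.2, 0.5]
grip_width: 0.0004
grasp_force: 0.0
```

```bash
python3 - <<'E'
from h import *
o=bot.get_obs();M=Rm(o["tool_rot"]);print(M.round(4))
h=np.array([.593,-.204,.130]);u=np.array([.948,-.317,0]);Z=np.array([0,0,1])
pts=[h+.047*u+.150*Z,h+.047*u+.060*Z]
for th in(1.6,1.3,1.0,.7,.4,.15,.0,-.03):
    d=-np.cos(th)*u+np.sin(th)*Z;n=np.sin(th)*u+np.cos(th)*Z
    pts.append(h+(.06 if th>1.2 else .07)*d+.008*n+.0145*u*np.sin(th))
plan(*[p.round(4) for p in pts])
for n in("side","scene"):
    c=bot.camera(n);print([(round(float(x["p"]),2),np.round(w(c,x["xyz"]),3).tolist()) for x in bot.place_of(c,"brush")[:2]])
E
```

```text
[[ 0.2841  0.9588 -0.0087]
 [ 0.957  -0.283   0.064 ]
 [ 0.0589 -0.0265 -0.9979]]
pos [0.555  0.2084 0.3034] F [0.12 0.25 0.47] grip 0.0004 t 26.55
[ 0.6376 -0.2189  0.28  ] [-38.69  20.08  -0.47]
[ 0.6376 -0.2189  0.19  ] [-0.53  0.24  8.98]
[ 0.616  -0.2117  0.1897] [ 0.07 -2.27  0.09]
[ 0.5983 -0.2058  0.19  ] [ 0.06 -1.86  0.02]
[ 0.5751 -0.198   0.1932] [ 0.11 -2.45 -0.25]
[ 0.556  -0.1916  0.1812] [-0.   -1.98  1.25]
[ 0.5402 -0.1863  0.1646] [-0.04 -1.62  1.7 ]
[ 0.5306 -0.1831  0.1484] [-0.06 -0.97  1.65]
[ 0.5266 -0.1818  0.138 ] [-0.05 -0.39  1.05]
[ 0.526  -0.1816  0.1359] [-0.01 -0.06  0.21]
[]
[]
```

{"method": "carry_out", "body": {"increments": [0,-3,1.6,0,0,0,-5,2.6,0,0,0,-5,2.6,0,0,0,-5,2.6,0,0,0,-5,2.6,0,0]}}

```text
clock: 27.38
eef_pos: [0.6047, -0.0474, 0.2871]
tool_rot: [0.801, 0.598, 0.016, -0.028]
ft_force: [1.3, 1.0, 0.3]
grip_width: -0.0002
grasp_force: 0.0
```

{"method": "carry_out", "body": {"increments": [0,-5,2.6,0,0,0,-5,2.6,0,0,0,-4,2,0,0,0,-1.7,0.9,-0.4,0,0,0,0,0,0]}}

```text
clock: 28.0
eef_pos: [0.6373, -0.2209, 0.2789]
tool_rot: [0.802, 0.597, 0.016, -0.028]
ft_force: [0.3, 0.6, 0.3]
grip_width: -0.0006
grasp_force: 0.0
```

```bash
python3 - <<'E'
from h import *
plan([.6376,-.2189,.28],[.6376,-.2189,.19]);print(bot.get_obs()["tool_rot"].round(3))
for n in("side","scene"):
    c=bot.camera(n)
    for k in("brush","lid_edge","lid_hinge"):print(k,[(round(float(x["p"]),2),np.round(w(c,x["xyz"]),3).tolist()) for x in bot.place_of(c,k)[:3]])
E
```

```text
pos [ 0.6373 -0.2209  0.2789] F [0.25 0.62 0.29] grip -0.0006 t 28.0
[0.6376, -0.2189, 0.28] [ 0.21 -0.04 -0.09]
[0.6376, -0.2189, 0.19] [-0.53  0.24  8.98]
[ 0.802  0.597  0.016 -0.028]
brush []
lid_edge [(0.92, [0.265, -0.206, 0.14]), (0.69, [0.61, -0.211, 0.223])]
lid_hinge [(0.8, [0.352, -0.211, 0.127]), (0.8, [0.427, 0.137, 0.13]), (0.56, [0.599, -0.207, 0.13])]
brush []
lid_edge [(0.97, [0.335, 0.149, 0.137]), (0.75, [0.262, -0.204, 0.139]), (0.6, [0.607, -0.21, 0.219])]
lid_hinge [(0.92, [0.424, 0.14, 0.14]), (0.8, [0.59, -0.203, 0.127]), (0.66, [0.353, -0.208, 0.129])]
```

{"method": "carry_out", "body": {"increments": [0,0.1,0.5,2,0,0,-0.1,0.1,2.4,0,0,-0.1,0.1,2.4,0,0,-0.1,0,2.1,0,0,0,0,0,0]}}

```text
clock: 29.02
eef_pos: [0.6415, -0.2163, 0.1885]
tool_rot: [0.801, 0.598, 0.015, -0.03]
ft_force: [-0.9, 0.9, -0.1]
grip_width: -0.0003
grasp_force: 0.0
```

{"method": "carry_out", "body": {"increments": [0,0,-0.7,0,0,0,0,-1,0,0,0,0,-1,0,0,0,0,-1,0,0,0,0,-0.8,0,0]}}

```text
clock: 29.65
eef_pos: [0.5998, -0.2044, 0.1932]
tool_rot: [0.801, 0.598, 0.017, -0.027]
ft_force: [1.8, 0.1, 1.4]
grip_width: -0.0001
grasp_force: 0.8
```

```bash
python3 - <<'E'
from h import *
plan([.5983,-.2058,.19],[.5751,-.198,.1932],[.556,-.1916,.1812])
for n in("side","scene"):
    c=bot.camera(n)
    for k in("lid_edge",):print(k,[(round(float(x["p"]),2),np.round(w(c,x["xyz"]),3).tolist()) for x in bot.place_of(c,k)[:4]])
    cv2.imwrite(f"pics/l_{n}.png",c["pixels"])
E
```

```text
pos [ 0.5998 -0.2044  0.1932] F [1.84 0.12 1.4 ] grip -0.0001 t 29.65
[0.5983, -0.2058, 0.19] [-0.19 -0.1   0.32]
[0.5751, -0.198, 0.1932] [ 0.1  -2.45 -0.26]
[0.556, -0.1916, 0.1812] [-0.   -1.98  1.25]
lid_edge [(0.94, [0.34, 0.15, 0.138]), (0.92, [0.268, -0.205, 0.138]), (0.82, [0.587, -0.202, 0.221])]
lid_edge [(0.94, [0.336, 0.153, 0.136]), (0.88, [0.262, -0.205, 0.137]), (0.84, [0.58, -0.201, 0.221])]
```

View pics/l_side.png

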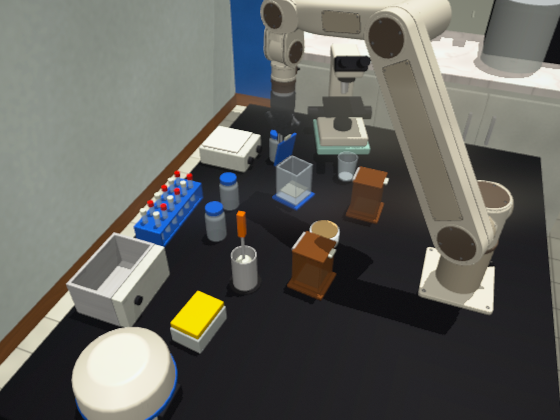

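The brush stands upright at (241,223), and the lid at (287,148) is being pushed over. I'll continue along the arc.

{"method": "carry_out", "body": {"increments": [0,0,-1.2,0.1,0,0,0,-1.2,0,0,0,0,-1,0.5,0,0,0,-1,0.8,0,0,0,0,0,0]}}

```text
clock: 30.48
eef_pos: [0.5565, -0.191, 0.1781]
tool_rot: [0.801, 0.598, 0.015, -0.029]
ft_force: [0.1, -0.3, 0.7]
grip_width: 0.0002
grasp_force: 0.0
```

{"method": "carry_out", "body": {"increments": [0,0,-0.8,0.8,0,0,0,-0.8,0.9,0,0,0,-0.5,0.8,0,0,0,-0.4,0.8,0,0,0,0,0,0]}}

```text
clock: 31.1
eef_pos: [0.5322, -0.1816, 0.1457]
tool_rot: [0.801, 0.598, 0.015, -0.029]
ft_force: [0.2, 0.9, 0.0]
grip_width: -0.0002
grasp_force: 0.0
```

```bash
python3 - <<'E'
from h import *
plan([.5266,-.1818,.138])
for n in("side","scene"):
    c=bot.camera(n)
    for k in("lid_edge",):print(k,[(round(float(x["p"]),2),np.round(w(c,x["xyz"]),3).tolist()) for x in bot.place_of(c,k)[:4]])
E
```

```text
pos [ 0.5322 -0.1816  0.1457] F [0.22 0.86 0.02] grip -0.0002 t 31.1
[0.5266, -0.1818, 0.138] [-0.23 -0.51  0.77]
lid_edge [(0.88, [0.512, -0.174, 0.15]), (0.87, [0.265, -0.206, 0.14]), (0.66, [0.341, 0.156, 0.138])]
lid_edge [(0.89, [0.334, 0.156, 0.134]), (0.7, [0.261, -0.207, 0.135]), (0.67, [0.507, -0.174, 0.146])]
```

{"method": "carry_out", "body": {"increments": [0,0,-0.3,0.3,0,0,0,-0.2,0.3,0,0,0,0,0.15,0,0,0,0,0.1,0,0,0,0,0,0]}}

```text
clock: 31.92
eef_pos: [0.5279, -0.18, 0.1389]
tool_rot: [0.801, 0.598, 0.016, -0.028]
ft_force: [-2.8, 0.6, 4.4]
grip_width: -0.0
grasp_force: 2.5
```

{"method": "carry_out", "body": {"increments": [0,0,0,0.1,0,0,0,0,0.1,0,0,0,0,0.1,0,0,0,0,0,0,0,0,0,0,0]}}

```text
clock: 32.55
eef_pos: [0.528, -0.18, 0.1385]
tool_rot: [0.801, 0.597, 0.016, -0.027]
ft_force: [-8.0, 2.3, 17.2]
grip_width: 0.0003
grasp_force: 8.9
```

Firm stop: the lid is shut on the rim. Retreating straight up.

{"method": "carry_out", "body": {"increments": [0,0,0,-1,0,0,0,0,-3,0,0,0,0,-4,0,0,0,0,-4,0,0,0,0,0,0]}}

```text
clock: 33.17
eef_pos: [0.5313, -0.1883, 0.2586]
tool_rot: [0.801, 0.598, 0.018, -0.025]
ft_force: [0.3, -0.3, 0.2]
grip_width: 0.0001
grasp_force: 0.0
```

```bash
python3 - <<'E'
from h import *
plan()
for n in("side","scene"):
    c=bot.camera(n);P=cloud(c);b,g,r=[c["pixels"][...,i].astype(int) for i in range(3)]
    m=(b>100)&(b>1.8*r)&(np.linalg.norm(P[...,:2]-[.5515,-.19],axis=-1)<.055)&(P[...,2]>.1)
    L=P[m];print(n,len(L))
    if len(L)>50:
        T=L[L[:,2]>.13];s=(T[:,:2]-[.593,-.204])@[-.948,.317];print("slope",np.polyfit(s,T[:,2],1).round(4))
    print([(round(float(x["p"]),2),np.round(w(c,x["xyz"]),3).tolist()) for x in bot.place_of(c,"lid_edge")[:4]])
    if n=="scene":cv2.imwrite("pics/end.png",c["pixels"])
E
```

```text
pos [ 0.5313 -0.1883  0.2586] F [ 0.32 -0.33  0.18] grip 0.0001 t 33.175
side 443
slope [-0.1182  0.1464]
[(0.84, [0.27, -0.204, 0.142]), (0.79, [0.513, -0.175, 0.139]), (0.57, [0.34, 0.151, 0.138])]
scene 804
slope [-0.0021  0.1391]
[(0.9, [0.508, -0.176, 0.141]), (0.9, [0.266, -0.206, 0.135]), (0.62, [0.335, 0.153, 0.138])]
```

View pics/end.png

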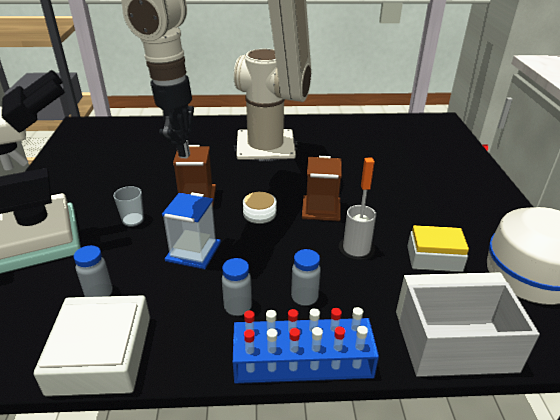

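The lid lies flat on the clear jar at (190,210) and the brush stands in the beaker at (367,175). Bystanders are where they were, and the gripper is clear.

```bash
python3 -c "
from workcell import bot
print(bot.job_done())"
```

```text
the job is handed in; nothing more can be done
None
```

The job is handed in at about 33 s, and no verdict came back: three pressed strokes at about 5–6 N each, the brush back upright in the steel beaker, then the lid shut, with the bystanders looking unmoved in the final picture.

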